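# Set the bench tester and hold its probe on the test pad

### The job

Turn the selector on the bench tester clockwise until its pointer lines up with the long index mark. Then take the spring-tip probe out of its stand and hold it upright with its tip on the middle of the round, ringed test pad of the circuit board, pressing lightly (about 2 N) so that the spring tip is pushed about half way in. Finish while still holding the probe there with the selector still on its mark; never press hard on the pad, and leave the solder spool, the bottle and the screwdriver where they are.

Things in the scene. Friction and masses are not known exactly. Their poses are not given: they have to be found in the camera images.
- tester: Bench tester fixed to the bench: a grey box 120 (x) x 150 (y) x 55 mm high with a darker grey top panel. Origin: centre of its underside, z up; its x axis points from the selector towards the index mark.
- selector (a joint): Angle (rad) of the tester's rotary selector, range 0 to 2.8; it grows as the selector turns clockwise seen from above and stays where it is left (light friction, 0.05 N m). The pointer lies on the index mark at 1.60; it starts between 0 and 0.9.
- selector_grip (a point): Point on the selector's vertical axis at the height to grip, 30 mm above the tester's top (85 mm above the bench). The selector is a black disc (52 mm diameter, 6 mm high) with a bar on it 44 mm long, 14 mm wide, its top 35 mm above the tester's top. The x axis here runs along the bar to its pointer end; z up.
- pointer_tip (a point): Tip of the selector's pointer end (the end of the bar with the white line), 26 mm from the selector's axis.
- index_mark (a point): Middle of the long white index bar on the tester's top panel (22 x 5 mm), 39 mm from the selector's axis; the other marks round the dial are small dots.
- stand: Dark probe stand fixed to the bench: a block 64 x 64 x 70 mm high with a vertical hole of 22 mm through its middle, and two feet 12 mm high that widen it to 84 mm in y and 82 mm in x. Origin: centre of its underside.
- probe: Cordless test probe, a light grey round pen of 16 mm diameter, 50 to 100 g, upright in the stand, its collar resting on top. Origin: on its axis at the nose's lower end (23 mm above the bench in the stand); z runs up the pen. Collar (32 mm diameter) at z = 47 to 52 mm, top end at z = 142 mm. The brass spring tip sticks out 15 mm below the origin. Lift by 70 mm to clear the stand.
- plunger (a joint): How far the probe's spring tip is pushed into the nose (m): 0 = fully out, 0.012 = fully in. The push is 0.6 N at 0, plus 0.3 N per mm (2.4 N half way, at 0.006).
- tip (a point): End of the probe's brass spring tip (4 mm thick, round end), 15 mm below the probe's origin while it is fully out.
- board: Green circuit board 140 (x) x 100 (y) x 2 mm in a fixed aluminium frame, its upper face 22 mm above the bench; parts on it rise at most 14 mm above that face. Origin: centre of the frame's underside.
- test_pad: The round brass test pad on the board, the only round one (the other pads are square), inside a white printed ring of 26 mm diameter: a disc of 16 mm diameter, 2 mm thick. Origin: centre of its underside, at (26, -26, 22) mm in the board's frame.
- pad_top (a point): Centre of the test pad's upper face, 24 mm above the bench.
- spool: Bystander: solder spool, 60 mm diameter, 40 mm high, standing loose. Origin: centre of its underside.
- bottle: Bystander: white bottle, 52 mm diameter, 100 mm high, standing loose. Origin: centre of its underside.
- screwdriver: Bystander: screwdriver 160 mm long, lying loose. Origin: under its middle; x runs from handle to blade.
There are look-alikes about, which are no part of the job. Leave any pink look-alike of the probe alone. Leave any pink look-alike of the board alone.

How it is judged:
By the outcome, as a careful person would: the job done as asked, in the order asked, and still so for the second after the job is handed in, while the arm keeps its last pose, push and grip.
It also fails if it takes over 54 s, if anything falls off the work surface, if the arm or the gripper's body presses on something with over 40 N, if the wrist force passes 120 N, or if a joint passes its speed limit or range.

### The arm

A 6-joint arm with a two-finger parallel gripper is mounted at the origin on the work surface. World frame = base frame: x ahead of the robot, y to its left, z up, the work surface at z = 0. Lengths are in m, angles in rad, forces in N, time in s.
With the tool pointing down it reaches from about 0.275 to 0.775 m from the base axis. Payload 14.6 kg.
Tool frame: the origin (TCP) lies between the finger pads; the fingertips stand 14 mm ahead of it and the grasp point (between the pads) lies 5 mm behind it; x points along the fingers, y is the direction in which the jaws open and shut, and the axes are right-handed (so a half turn about x gives the same grasp; the last joint's range is limited). The gripper opens to 85 mm and grips with 20 to 120 N. Pads are 22 mm wide; open, the fingers measure 114 mm over their backs; the gripper's body (76 mm by 85 mm) begins 54 mm behind the grasp point. The pads swing forward as they close: fully open they stand 13 mm farther back than shut.
Start: joints at [-1.504, 0.263, -0.048, 1.259, 0, 1.415], TCP at [0.115, -0.512, 0.245] pointing down, gripper open.
Joint ranges: [-2.65, 2.65], [-0.89, 1.7], [-1.18, 1.37], [-2.13, 2.11], [-1.35, 1.29], [-3.14, 3.14]. Speed limits (rad/s): [1.89, 1.89, 2.57, 2.79, 3.14, 3.14].

### API

Orientations are given as a rotation vector (axis times angle).
In Python, from plant import observe, optics, job gives the robot as it stands.
- The arm moves only by the tool send_rows, never from a script. Its argument "steps" is a list of rows, each a list of 7 numbers: the finger opening in cm, from 0 to 8.54, then the shift along the tool's x, y, z in cm, then the turn, a rotation vector about the tool's x, y, z in degrees. A call has 1 to 5 rows; each row shifts and turns the pose as measured when the row begins, along the tool's axes as they then stand; what a row does not reach is not made up. A row lasts 1/8 s, in which the tool goes at most 62.5 mm and 10.7 degrees, less where a joint would pass 70% of its speed; a pose out of reach is approached as far as the arm can. A call is refused whole if a number of a shift passes 6.25 or a number of a turn 10.7, either way. A call with a gripper value outside its range is refused whole. The fingers move at their own pace and stop on an object; "force" is the grip in N (left out, the last holds). Time passes only in rows, so rows that do not move let the fingers close. It gives the time, the measured TCP pose, the force and the opening at its end, in the units of the state.
- observe(): the state, without advancing time (a new reading comes with each control period).
- optics.camera(name): name is "scene" or "top"; returns the picture (420x560x3 uint8, red, green, blue); there is no depth.
- optics.camera_info(name): a dict with "vertical_fov" (degrees; the focal length in pixels is half the picture's height over the tangent of half this angle, whatever the lens; pixels are square), "cx", "cy" (the principal point, pixels), "world_to_cam" (4x4, takes a point from world to camera coordinates). Camera axes: x right, y up, looking along -z (the intrinsics and any distortion apply to the point x, -y, -z); pixel columns grow to the right and rows downward; lengths in m; the calibration is good to about 2 mm. A picture is of the moment at which its call begins. camera_info takes no time and is no camera call.
- job.close_job(): hands the job in, once; it reports no verdict.
The state is a dict: "t": time; "q": joint angles; "joint_velocities": joint speeds; "joint_efforts": joint torques, N m; "ee_pos": TCP position; "orientation": TCP orientation; "wrist_force": force on the tool from outside, world axes, zero at the start; "moment": the same for the moment, N m; "finger_gap": finger opening in m.
Only numpy, scipy, OpenCV 4.12 (cv2) and the standard library are available. Lean on these libraries where they do the work, as an engineer would, in place of code of your own. Each camera call takes 0.05 s, during which the arm holds its last target. There are 200 camera calls.

## Working session

There is one attempt and no reset: what is moved stays moved. The work goes in short steps, Python scripts to look and compute and a tool call to move; the robot and the scene stay as the last step left them, time stands still between calls to the robot, and variables do not carry over. Pictures are saved under pics/ and viewed, about 8 in all and at most 12, crops included, and the job is handed in when it is done.

Besides the shell and the picture viewer there is one more tool, called after ">>>" as name([rows], argument=value, ...), one row to a line, values as JSON. send_rows: Moves the arm, as the interface text tells. Its arguments: {"type":"object","properties":{"steps":{"type":"array","items":{"type":"array","items":{"type":"number"}}},"force":{"type":"number"}},"required":["steps"]}

```bash
mkdir -p pics; ls; python3 - <<'E'
from plant import observe, optics, job
import cv2,numpy as np
print(observe())
for n in("scene","top"):
    im=optics.camera(n); cv2.imwrite(f"pics/{n}0.png",im[:,:,::-1]); print(n,{k:(np.round(v,4).tolist() if not isinstance(v,str) else v) for k,v in optics.camera_info(n).items()})
E
```

```text
pics
{'t': 0.0, 'q': array([-1.50434382e+00,  2.63533172e-01, -4.89242885e-02,  1.25940354e+00,
       -9.33699716e-06,  1.41550940e+00]), 'joint_velocities': array([-0.00025044, -0.00013311,  0.00045391, -0.00121082,  0.00066065,
       -0.00094473]), 'joint_efforts': array([-2.03588679e-03, -6.37608147e+01,  3.84568298e+01,  1.35442667e-02,
       -1.64964408e-04, -1.81186999e-05]), 'ee_pos': array([ 0.1154435 , -0.51188838,  0.24482442]), 'orientation': array([ 2.10468581,  0.2354289 , -2.10460545]), 'wrist_force': array([-0.1051857 , -0.49676226,  0.40684538]), 'moment': array([ 0.02035461, -0.02572888,  0.01714589]), 'finger_gap': 0.0852401460366375}
scene {'vertical_fov': 48.1646, 'cx': 278.2819, 'cy': 216.3313, 'world_to_cam': [[-0.5551, 0.8316, -0.015, 0.3116], [-0.6869, -0.4482, 0.572, 0.3074], [0.469, 0.3279, 0.8201, -1.149], [0.0, 0.0, 0.0, 1.0]]}
top {'vertical_fov': 51.0488, 'cx': 280.1282, 'cy': 209.0693, 'world_to_cam': [[0.0016, -0.9998, 0.0222, -0.0384], [0.9927, 0.0043, 0.1209, -0.5265], [-0.1209, 0.0218, 0.9924, -0.7935], [0.0, 0.0, 0.0, 1.0]]}
```

View pics/scene0.png

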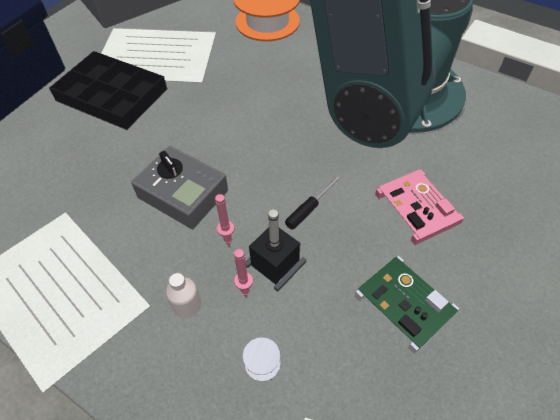

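View pics/top0.png

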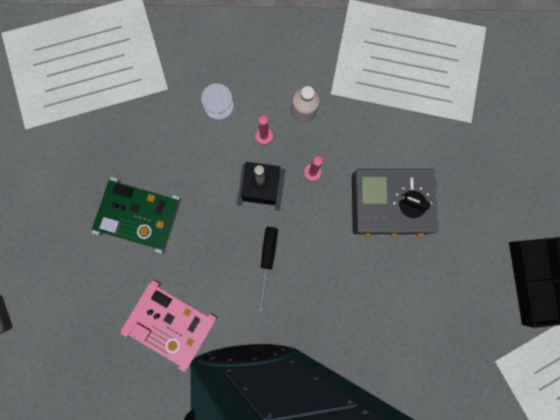

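The scene view shows the probe in its dark stand at (274,225), with the green board at (407,300). In the top view the selector is at (414,203), the index bar at (412,184), the pad at (144,231) and the stand at (262,184). Next come enlarged crops and the measurements.

```bash
cat > h.py <<'E'
import numpy as np, cv2
from plant import observe, optics
from scipy.spatial.transform import Rotation as R
def K(n):
    i=optics.camera_info(n); f=210/np.tan(np.radians(i["vertical_fov"])/2)
    return f,i["cx"],i["cy"],np.array(i["world_to_cam"])
def ray(n,px):
    f,cx,cy,T=K(n); d=T[:3,:3].T@np.array([(px[0]-cx)/f,-(px[1]-cy)/f,-1.]); return -T[:3,:3].T@T[:3,3],d
def onz(n,px,z):
    c,d=ray(n,px); return c+d*(z-c[2])/d[2]
def proj(n,P):
    f,cx,cy,T=K(n); p=T[:3,:3]@np.array(P)+T[:3,3]; return np.array([cx-f*p[0]/p[2],cy+f*p[1]/p[2]])
def tri(a,b):
    (c1,d1),(c2,d2)=ray(*a),ray(*b); s=np.linalg.lstsq(np.c_[d1,-d2],c2-c1,rcond=None)[0]
    p,q=c1+s[0]*d1,c2+s[1]*d2; return (p+q)/2,np.linalg.norm(p-q)
E
python3 - <<'E'
from h import *
t=cv2.imread("pics/top0.png"); s=cv2.imread("pics/scene0.png")
def crop(im,x,y,w,h): return cv2.resize(im[y:y+h,x:x+w],(400,300),interpolation=cv2.INTER_CUBIC)
a=crop(t,350,165,100,75);b=crop(t,220,150,80,60);c=crop(s,130,140,100,75);d=crop(s,240,200,80,60)
cv2.imwrite("pics/crops.png",np.vstack([np.hstack([a,b]),np.hstack([c,d])]))
# pad: bright ring + brass in top / scene
for n,im,(x,y),z in(("top",t,(144,231),.024),("scene",s,(406,280),.024)):
    hsv=cv2.cvtColor(im,cv2.COLOR_BGR2HSV); m=cv2.inRange(hsv,(10,90,110),(30,255,255))
    k,l,st,ce=cv2.connectedComponentsWithStats(m)
    for i in range(1,k):
        if np.hypot(*(ce[i]-(x,y)))<15 and st[i,4]>5: print(n,"pad",ce[i],st[i,4],onz(n,ce[i],z))
    g=cv2.inRange(hsv,(50,80,30),(85,255,255)); g=cv2.morphologyEx(g,cv2.MORPH_CLOSE,np.ones((9,9)))
    co=max(cv2.findContours(g,0,2)[0],key=cv2.contourArea); bx=cv2.boxPoints(cv2.minAreaRect(co))
    P=np.array([onz(n,p,.022) for p in bx]);print("board",P.round(4).tolist(),np.linalg.norm(np.diff(P,axis=0),axis=1))
E
```

```text
top pad [143.6        231.30909091] 55 [0.48453332 0.21866194 0.024     ]
board [[0.4882, 0.3161, 0.022], [0.5846, 0.2934, 0.022], [0.5449, 0.156, 0.022], [0.4493, 0.1807, 0.022]] [0.09900652 0.14298017 0.09871441]
scene pad [405.42622951 279.50819672] 61 [0.48614421 0.22011259 0.024     ]
board [[0.5469, 0.159, 0.022], [0.4422, 0.1781, 0.022], [0.4909, 0.3172, 0.022], [0.5854, 0.2931, 0.022]] [0.10642242 0.1473017  0.09757875]
```

View pics/crops.png

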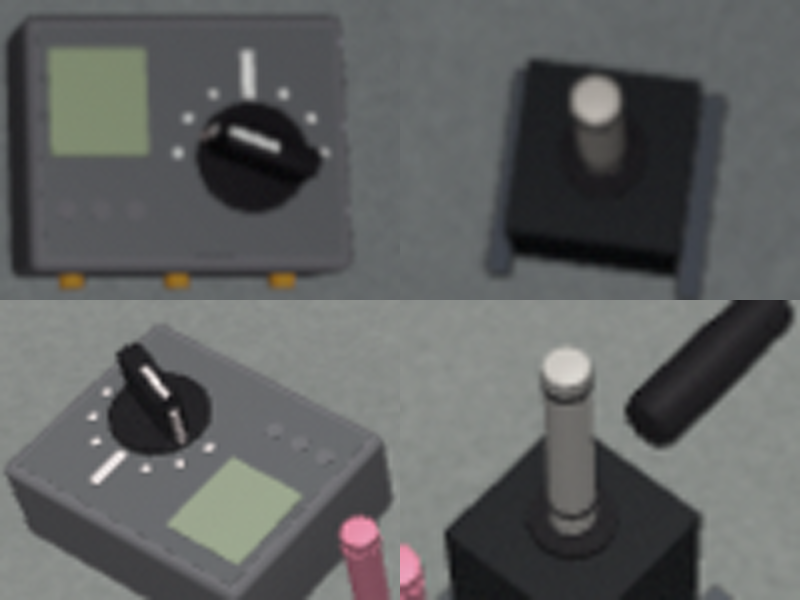

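The crops show the selector's white-line end pointing towards the LCD and slightly towards the index mark. The probe's top end is clear in both views.

```bash
python3 - <<'E'
from h import *
np.set_printoptions(precision=4,suppress=True)
A=onz("top",(412.75,204.25),.061);B=onz("scene",(170,168.25),.061);print("axis",A,B)
I=onz("top",(412,183.5),.055);J=onz("scene",(157.25,182),.055);print("index",I,J,np.linalg.norm((I-A)[:2]),np.linalg.norm((J-B)[:2]))
p=onz("top",(407.5,197),.09);q=onz("top",(420,202.5),.09);v=p-q
p2=onz("scene",(130+179/4,140+108/4),.09); 
w=onz("scene",(130+165/4,140+92/4),.09)-onz("scene",(130+143/4,140+68/4),.09)
a=lambda v:np.degrees(np.arctan2(v[1],v[0]))
print("pointer deg",a(v),a(w),"index dir",a(I-A),a(J-B))
print("probe top z.165",onz("top",(259.2,170),.165),onz("scene",(273.4,213.6),.165),tri(("top",(259.2,170)),("scene",(273.4,213.6))))
S=[onz("top",(220+(x-400)/5,150+y/5),.07) for x,y in((530,62),(702,82),(675,250),(510,235))];print("stand",np.mean(S,0),S)
# collar
print("collar .075",onz("scene",(240+173/5,200+223/5),.075),onz("top",(220+203/5,150+168/5),.075))
s=observe();print(R.from_rotvec(s["orientation"]).as_matrix())
for n,m in(("spool",(217,98)),("bottle",(307,92))):print(n,onz("top",m,.04 if n=="spool" else .1))
E
```

```text
axis [ 0.533  -0.2785  0.061 ] [ 0.5377 -0.2742  0.061 ]
index [ 0.5726 -0.2804  0.055 ] [ 0.5751 -0.2762  0.055 ] 0.039606557729423474 0.037510119737041214
pointer deg 66.0845987204823 72.99170105924932 index dir -2.7949683819808735 -2.9786650166312363
probe top z.165 [ 0.5728 -0.0005  0.165 ] [0.5762 0.0037 0.165 ] (array([0.5735, 0.0005, 0.1595]), np.float64(0.001993724507370911))
stand [ 0.5722 -0.0011  0.07  ] [array([0.6069, 0.026 , 0.07  ]), array([ 0.5999, -0.0363,  0.07  ]), array([ 0.5384, -0.0267,  0.07  ]), array([0.5435, 0.0325, 0.07  ])]
collar .075 [0.5781 0.0049 0.075 ] [ 0.5672 -0.0008  0.075 ]
[[-0.      0.22   -0.9755]
 [ 0.0009 -0.9755 -0.22  ]
 [-1.     -0.0009 -0.0002]]
spool [0.7392 0.0845 0.04  ]
bottle [ 0.7288 -0.0829  0.1   ]
```

```bash
cat >> h.py <<'E'
def plan(pos,yaw=None,n=None,step=5.5,ang=10):
    """rows to TCP pos, tool down, tool y at yaw deg (world), nearest half turn if None keep"""
    s=observe(); M=R.from_rotvec(s["orientation"]); p=s["ee_pos"]
    y0=M.as_matrix()[:,1]; y0=np.degrees(np.arctan2(y0[1],y0[0])); yaw=y0 if yaw is None else yaw
    c,n_=np.cos(np.radians(yaw)),np.sin(np.radians(yaw))
    X=np.array([0,0,-1.]);Y=np.array([c,n_,0]);T=R.from_matrix(np.c_[X,Y,np.cross(X,Y)])
    rv=(M.inv()*T).as_rotvec(degrees=True); d=np.array(pos)-p
    n=n or int(np.ceil(max(np.linalg.norm(d)*100/step,np.linalg.norm(rv)/ang)))
    print("t",round(s["t"],2),"at",p.round(4),"yaw",y0.round(1),"F",s["wrist_force"].round(1),"gap",round(s["finger_gap"],4),"n",n)
    for i in range(n):
        Mi=M*R.from_rotvec(rv*i/n,degrees=True); sh=Mi.inv().apply(d/n*100)
        print(sh.round(2).tolist(),(rv/n).round(1).tolist())
E
python3 -c "
from h import *
plan((.535,-.2765,.16),-22)"
```

```text
t 0.1 at [ 0.1155 -0.5119  0.2449] yaw -77.3 F [-0.6  0.  -0.3] gap 0.0854 n 9
[0.95, -1.53, -5.12] [-6.1, -0.0, 0.0]
[0.94, -0.97, -5.26] [-6.1, -0.0, 0.0]
[0.94, -0.4, -5.33] [-6.1, -0.0, 0.0]
[0.94, 0.17, -5.34] [-6.1, -0.0, 0.0]
[0.94, 0.74, -5.29] [-6.1, -0.0, 0.0]
[0.94, 1.31, -5.18] [-6.1, -0.0, 0.0]
[0.94, 1.85, -5.01] [-6.1, -0.0, 0.0]
[0.94, 2.38, -4.79] [-6.1, -0.0, 0.0]
[0.94, 2.88, -4.51] [-6.1, -0.0, 0.0]
```

>>> send_rows([
  [4.5, 0.95, -1.5, -5.1, -6.1, 0, 0],
  [4.5, 0.95, -1, -5.3, -6.1, 0, 0],
  [4.5, 0.95, -0.4, -5.3, -6.1, 0, 0],
  [4.5, 0.95, 0.2, -5.3, -6.1, 0, 0],
  [4.5, 0.95, 0.7, -5.3, -6.1, 0, 0],
], force=30)

```text
t: 0.72
ee_pos: [0.3514, -0.3786, 0.1952]
orientation: [1.775, 0.714, -1.775]
wrist_force: [-0.1, -0.5, 0.1]
finger_gap: 0.045
```

```bash
python3 -c "
from h import *
plan((.535,-.2765,.13),-22)"
```

```text
t 0.72 at [ 0.3514 -0.3786  0.1952] yaw -46.2 F [-0.1 -0.5  0.1] gap 0.045 n 4
[1.63, 1.33, -5.08] [-6.1, -0.0, 0.0]
[1.63, 1.86, -4.91] [-6.1, -0.0, 0.0]
[1.63, 2.37, -4.69] [-6.1, -0.0, 0.0]
[1.63, 2.85, -4.41] [-6.1, -0.0, 0.0]
```

Tracking is good.

>>> send_rows([
  [4.5, 1.6, 1.3, -5.1, -6.1, 0, 0],
  [4.5, 1.6, 1.9, -4.9, -6.1, 0, 0],
  [4.5, 1.6, 2.4, -4.7, -6.1, 0, 0],
  [4.5, 1.6, 2.8, -4.4, -6.1, 0, 0],
  [4.5, 0, 0, 0, 0, 0, 0],
])

```text
t: 1.35
ee_pos: [0.5417, -0.2681, 0.127]
orientation: [1.471, 1.02, -1.472]
wrist_force: [-0.8, 0.1, -0.2]
finger_gap: 0.0449
```

```bash
python3 - <<'E'
from h import *
plan((.535,-.2765,.080),-22,n=2)
for n,x,y in(("top",340,150),("scene",110,90)):
    im=optics.camera(n)[:,:,::-1]; globals()[n]=cv2.resize(im[y:y+100,x:x+133],(400,300),interpolation=cv2.INTER_CUBIC)
cv2.imwrite("pics/g1.png",np.hstack([top,scene]))
s=observe(); M=R.from_rotvec(s["orientation"]); 
for f in(.014,): print([proj(n,s["ee_pos"]+M.apply([f,0,0])) for n in("top","scene")])
E
```

```text
t 1.35 at [ 0.5417 -0.2681  0.127 ] yaw -20.7 F [-0.8  0.1 -0.2] gap 0.0449 n 2
[2.35, -0.16, 0.51] [0.6, -0.0, 0.1]
[2.35, -0.16, 0.51] [0.6, -0.0, 0.1]
[array([417.72836602, 196.0724789 ]), array([165.12470994, 151.46905276])]
```

View pics/g1.png

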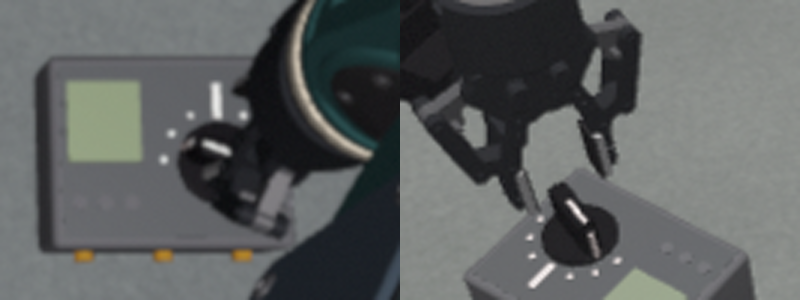

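In the scene crop the fingertips straddle the bar. Their midpoint is at about (166,152), and the projection predicted (165,151), so I can descend and grip.

>>> send_rows([
  [4.5, 2.3, -0.2, 0.5, 0.6, 0, 0],
  [4.5, 2.3, -0.2, 0.4, 0.6, 0, 0],
  [0.5, 0, 0, 0, 0, 0, 0],
  [0.5, 0, 0, 0, 0, 0, 0],
  [0.5, 0, 0, 0, 0, 0, 0],
], force=30)

```text
t: 2.08
ee_pos: [0.5325, -0.2815, 0.085]
orientation: [1.497, 0.991, -1.49]
wrist_force: [5.3, 2.9, -25.1]
finger_gap: 0.0133
```

>>> send_rows([
  [0.5, 0, 0, 0, 0, 0, 0],
])

```text
t: 2.2
ee_pos: [0.5325, -0.2814, 0.085]
orientation: [1.498, 0.992, -1.49]
wrist_force: [5.2, -0.8, -19.5]
finger_gap: 0.0132
```

```bash
python3 - <<'E'
from h import *
plan((.5355,-.2755,.080),-22,n=2);print(observe()["moment"])
for n,x,y in(("top",340,150),("scene",110,90)):
    im=optics.camera(n)[:,:,::-1]; globals()[n]=cv2.resize(im[y:y+100,x:x+133],(400,300),interpolation=cv2.INTER_CUBIC)
cv2.imwrite("pics/g2.png",np.hstack([top,scene]))
E
```

```text
t 2.2 at [ 0.5325 -0.2814  0.085 ] yaw -22.7 F [  5.2  -0.8 -19.5] gap 0.0132 n 2
[0.25, 0.02, -0.33] [-0.3, -0.1, -0.1]
[0.25, 0.03, -0.33] [-0.3, -0.1, -0.1]
[-0.11403245 -0.93016424 -0.05876262]
```

View pics/g2.png

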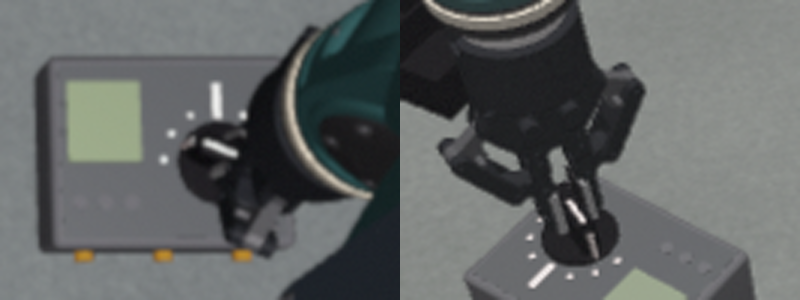

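The grip holds, but about 6 mm off the axis towards the tail of the bar. I'll open, correct the position and regrip.

>>> send_rows([
  [4, 0, 0, 0, 0, 0, 0],
  [4, 0, 0, 0, 0, 0, 0],
  [4, 0.2, 0, -0.3, 0, 0, 0],
  [4, 0.2, 0, -0.3, 0, 0, 0],
  [4, 0, 0, 0, 0, 0, 0],
])

```text
t: 2.92
ee_pos: [0.5354, -0.2767, 0.0838]
orientation: [1.499, 0.987, -1.489]
wrist_force: [-0.2, 0.8, -0.4]
finger_gap: 0.04
```

```bash
python3 -c "
from h import *
plan((.5355,-.2755,.081),-22,n=1)"
```

```text
t 2.92 at [ 0.5354 -0.2767  0.0838] yaw -22.7 F [-0.2  0.8 -0.4] gap 0.04 n 1
[0.28, -0.04, -0.12] [-0.7, -0.0, -0.5]
```

>>> send_rows([
  [1.0, 0.1, 0, -0.1, -0.5, 0, -0.4],
  [1.0, 0, 0, 0, 0, 0, 0],
  [1.0, 0, 0, 0, 0, 0, 0],
], force=25)

```text
t: 3.3
ee_pos: [0.5353, -0.2754, 0.0829]
orientation: [1.489, 1.001, -1.488]
wrist_force: [-0.5, -0.3, 0.7]
finger_gap: 0.0131
```

```bash
python3 -c "
from h import *
plan((.5355,-.2755,.081),-92)"
```

```text
t 3.3 at [ 0.5353 -0.2754  0.0829] yaw -22.2 F [-0.5 -0.3  0.7] gap 0.0131 n 7
[0.03, 0.0, 0.0] [10.0, -0.0, 0.0]
[0.03, 0.0, 0.0] [10.0, -0.0, 0.0]
[0.03, 0.0, -0.0] [10.0, -0.0, 0.0]
[0.03, 0.0, -0.0] [10.0, -0.0, 0.0]
[0.03, 0.0, -0.0] [10.0, -0.0, 0.0]
[0.03, 0.0, -0.0] [10.0, -0.0, 0.0]
[0.03, 0.0, -0.0] [10.0, -0.0, 0.0]
```

Clean grip with near-zero forces, so I turn clockwise.

>>> send_rows([
  [1.0, 0, 0, 0, 10, 0, 0],
  [1.0, 0, 0, 0, 10, 0, 0],
  [1.0, 0, 0, 0, 10, 0, 0],
  [1.0, 0, 0, 0, 10, 0, 0],
  [1.0, 0, 0, 0, 10, 0, 0],
])

```text
t: 3.92
ee_pos: [0.537, -0.2774, 0.0829]
orientation: [2.07, 0.293, -2.065]
wrist_force: [-0.5, -2.5, -0.3]
finger_gap: 0.0133
```

```bash
python3 - <<'E'
from h import *
plan((.5355,-.2755,.081),-92.5)
# tester yaw from top-panel: edges + index bar principal axis, first picture
im=cv2.imread("pics/top0.png"); h=cv2.cvtColor(im,cv2.COLOR_BGR2HSV)
m=cv2.inRange(h,(0,0,170),(180,60,255)); k,l,st,ce=cv2.connectedComponentsWithStats(m)
for i in range(1,k):
    if np.hypot(*(ce[i]-(412,184)))<6:
        ys,xs=np.where(l==i); vx,vy,x,y=cv2.fitLine(np.c_[xs,ys].astype(np.float32),2,0,.01,.01).ravel(); v=onz("top",(x-vx*5,y-vy*5),.055)-onz("top",(x+vx*5,y+vy*5),.055); print("bar",st[i],ce[i],np.degrees(np.arctan2(v[1],v[0])))
# LCD edges
g=cv2.inRange(h,(35,50,90),(50,255,255)); g[:, :350]=0; g[240:]=0
r=cv2.boxPoints(cv2.minAreaRect(max(cv2.findContours(g,0,2)[0],key=cv2.contourArea))); P=np.array([onz("top",p,.055) for p in r]); print(np.degrees(np.arctan2(*np.diff(P,axis=0)[:,[1,0]].T)))
E
```

```text
t 3.92 at [ 0.537  -0.2774  0.0829] yaw -73.7 F [-0.5 -2.5 -0.3] gap 0.0133 n 2
[0.09, -0.11, 0.05] [9.4, -0.1, -0.1]
[0.09, -0.1, 0.06] [9.4, -0.1, -0.1]
bar [411 178   2  11  20] [411.5 183. ] -0.26876793869185434
[ -42.93573951 -133.43769219  136.79071726]
```

>>> send_rows([
  [1.0, 0, 0, 0, 10, 0, 0],
  [1.0, 0, 0, 0, 7, 0, 0],
  [1.0, 0, 0, 0, 0, 0, 0],
])

```text
t: 4.3
ee_pos: [0.5372, -0.2783, 0.0829]
orientation: [-2.215, 0.03, 2.209]
wrist_force: [-1.3, 0.8, 2.2]
finger_gap: 0.0135
```

```bash
python3 - <<'E'
from h import *
plan((.5355,-.2755,.081),-91)
# tester panel edges in start pictures: line fits of panel/body mask
for n,box in(("top",(345,160,445,245)),("scene",(125,140,235,225))):
    im=cv2.imread(f"pics/{n}0.png"); x0,y0,x1,y1=box; c=cv2.resize(im[y0:y1,x0:x1],None,fx=4,fy=4,interpolation=cv2.INTER_CUBIC)
    L=cv2.createLineSegmentDetector().detect(cv2.cvtColor(c,cv2.COLOR_BGR2GRAY))[0][:,0]
    for a in L:
        if np.hypot(a[2]-a[0],a[3]-a[1])<70: continue
        p,q=[onz(n,(x0+u/4,y0+v/4),.055) for u,v in(a[:2],a[2:])]; d=q-p; print(n,p[:2].round(4),q[:2].round(4),round(np.linalg.norm(d),3),round((np.degrees(np.arctan2(d[1],d[0]))+45)%90-45,2))
E
```

```text
t 4.3 at [ 0.5372 -0.2783  0.0829] yaw -91.3 F [-1.3  0.8  2.2] gap 0.0135 n 1
[0.18, -0.28, 0.17] [-0.3, -0.2, -0.2]
top [ 0.4806 -0.1684] [ 0.5888 -0.168 ] 0.108 0.19
top [ 0.4783 -0.2388] [ 0.4782 -0.2021] 0.037 0.18
top [ 0.4785 -0.2864] [ 0.4783 -0.2508] 0.036 0.38
top [ 0.5824 -0.1876] [ 0.5358 -0.188 ] 0.047 0.59
top [ 0.5344 -0.189 ] [ 0.5347 -0.2311] 0.042 0.32
top [ 0.5365 -0.2329] [ 0.5833 -0.2331] 0.047 -0.32
top [ 0.5607 -0.1774] [ 0.5132 -0.1772] 0.048 -0.17
top [ 0.4817 -0.2016] [ 0.4817 -0.2389] 0.037 -0.09
top [ 0.4818 -0.2503] [ 0.4819 -0.2865] 0.036 0.16
top [ 0.6002 -0.1788] [ 0.6007 -0.2301] 0.051 0.61
top [ 0.5847 -0.2314] [ 0.5844 -0.1889] 0.042 0.39
top [ 0.5941 -0.1773] [ 0.5613 -0.1772] 0.033 -0.14
scene [ 0.6243 -0.1666] [ 0.6252 -0.283 ] 0.116 0.46
scene [ 0.5357 -0.139 ] [ 0.5743 -0.1002] 0.055 -44.8
scene [ 0.5554 -0.1458] [ 0.6102 -0.1455] 0.055 0.38
scene [ 0.5857 -0.1849] [ 0.5377 -0.1856] 0.048 0.77
scene [ 0.5862 -0.2283] [ 0.5859 -0.1856] 0.043 0.39
scene [ 0.536  -0.1867] [ 0.5362 -0.2291] 0.042 0.37
scene [ 0.5365 -0.2302] [ 0.5844 -0.23  ] 0.048 0.29
scene [ 0.6028 -0.1725] [ 0.4905 -0.1732] 0.112 0.35
scene [ 0.605 -0.315] [ 0.6038 -0.2325] 0.083 0.8
```

The tester's edges give its yaw as +0.3°, so the bar has passed the mark by about 1.6°. I turn it back that much, release and rise.

>>> send_rows([
  [1.0, 0, 0, 0, -1.6, 0, 0],
  [1.0, 0, 0, 0, 0, 0, 0],
])

```text
t: 4.55
ee_pos: [0.5372, -0.2783, 0.0829]
orientation: [2.217, 0.009, -2.21]
wrist_force: [-2.3, 0.3, 1.3]
finger_gap: 0.0133
```

```bash
python3 -c "
from h import *
plan((.5372,-.2783,.2),-89.7,n=3)"
```

```text
t 4.55 at [ 0.5372 -0.2783  0.0829] yaw -89.3 F [-2.3  0.3  1.3] gap 0.0133 n 3
[-3.9, 0.02, -0.01] [0.1, -0.1, -0.1]
[-3.9, 0.01, -0.01] [0.1, -0.1, -0.1]
[-3.9, 0.01, -0.0] [0.1, -0.1, -0.1]
```

>>> send_rows([
  [4, 0, 0, 0, 0, 0, 0],
  [4, 0, 0, 0, 0, 0, 0],
  [4, -6, 0, 0, 0, 0, 0],
  [4, -6, 0, 0, 0, 0, 0],
  [4, -4, -6, 0, 0, 0, 0],
])

```text
t: 5.18
ee_pos: [0.5353, -0.2271, 0.2379]
orientation: [2.214, 0.011, -2.216]
wrist_force: [-0.2, 1.2, -0.1]
finger_gap: 0.0399
```

```bash
python3 - <<'E'
from h import *
plan((.5745,.0015,.24),-89.7); print(observe()["q"])
s=optics.camera("scene")[:,:,::-1]; t=optics.camera("top")[:,:,::-1]
cv2.imwrite("pics/s3.png",s); cv2.imwrite("pics/t3.png",t)
c=lambda im,x,y:cv2.resize(im[y:y+75,x:x+100],(400,300),interpolation=cv2.INTER_CUBIC)
cv2.imwrite("pics/g3.png",np.hstack([c(t,350,165),c(s,130,130)]))
E
```

```text
t 5.17 at [ 0.5353 -0.2271  0.2379] yaw -89.4 F [-0.2  1.2 -0.1] gap 0.0399 n 5
[-0.05, -4.56, -0.83] [0.1, 0.0, -0.0]
[-0.05, -4.56, -0.83] [0.1, 0.0, -0.0]
[-0.05, -4.57, -0.82] [0.1, 0.0, -0.0]
[-0.04, -4.57, -0.82] [0.1, 0.0, -0.0]
[-0.04, -4.57, -0.81] [0.1, 0.0, -0.0]
[-5.40718817e-01  3.63530480e-01  8.09141510e-02  1.28833040e+00
 -1.40713026e-03  2.58992293e+00]
```

View pics/g3.png

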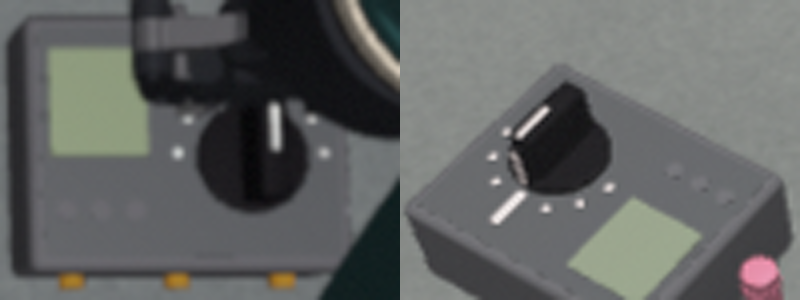

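The top view shows the pointer line parallel to the index bar and in line with it. On to the probe, turning CCW to spare joint 6.

```bash
python3 -c "
from h import *
plan((.5745,.001,.24),-45)"
```

```text
t 5.28 at [ 0.5357 -0.223   0.2398] yaw -89.1 F [ 0.7 -1.2 -0. ] gap 0.0401 n 5
[-0.01, -4.47, -0.85] [-8.8, -0.0, -0.0]
[-0.01, -4.28, -1.52] [-8.8, -0.0, -0.0]
[-0.01, -4.0, -2.16] [-8.8, -0.0, -0.0]
[-0.0, -3.62, -2.75] [-8.8, -0.0, -0.0]
[-0.0, -3.16, -3.27] [-8.8, -0.0, -0.0]
```

>>> send_rows([
  [4, 0, -4.5, -0.8, -8.8, 0, 0],
  [4, 0, -4.3, -1.5, -8.8, 0, 0],
  [4, 0, -4, -2.2, -8.8, 0, 0],
  [4, 0, -3.6, -2.8, -8.8, 0, 0],
  [4, 0, -3, -3, -8.8, 0, 0],
])

```text
t: 5.9
ee_pos: [0.5728, 0.0024, 0.2377]
orientation: [1.747, 0.741, -1.745]
wrist_force: [0.5, -0.2, -0.0]
finger_gap: 0.04
```

>>> send_rows([
  [4, 0, 0, 0, 0, 0, 0],
])

```text
t: 6.02
ee_pos: [0.573, 0.0045, 0.2371]
orientation: [1.743, 0.745, -1.742]
wrist_force: [0.7, -0.6, -0.5]
finger_gap: 0.0401
```

```bash
python3 - <<'E'
from h import *
plan((.5745,.001,.19),-45,n=1)
s=observe();p=s["ee_pos"];M=R.from_rotvec(s["orientation"]).as_matrix()
im=optics.camera("scene")[:,:,::-1].copy(); u=proj("scene",p+M[:,0]*.009)
cv2.imwrite("pics/s4.png",im)
# probe end in tool-relative projection
print("tip mid",u,"probe top",proj("scene",(.5745,.001,.165)))
cv2.imwrite("pics/g4.png",cv2.resize(im[140:260,200:360],(640,480),interpolation=cv2.INTER_CUBIC))
E
```

```text
t 6.03 at [0.573  0.0045 0.2371] yaw -43.6 F [ 0.7 -0.6 -0.5] gap 0.0401 n 1
[4.71, 0.34, 0.15] [1.4, 0.0, -0.1]
tip mid [274.04865372 187.63665611] probe top [272.59127688 212.10964748]
```

View pics/g4.png

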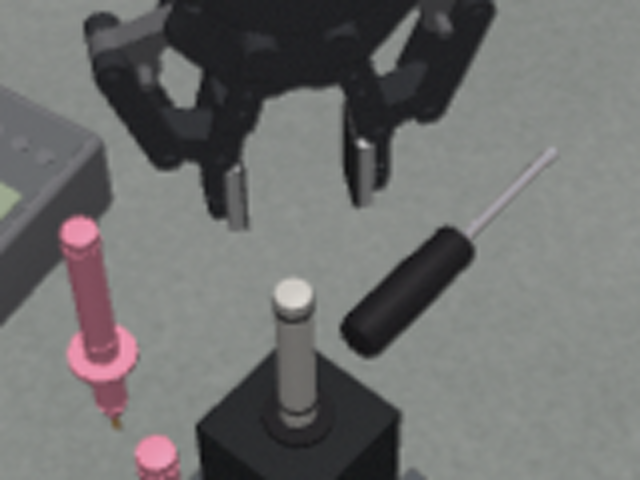

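The pads straddle the pen, with their midpoint at about (275,191) in the scene picture and the pen's top at (273,214). I descend.

>>> send_rows([
  [4, 4, 0.3, 0.1, 0.7, 0, 0],
  [4, 4, 0, 0.1, 0.7, 0, 0],
  [4, 3, 0, 0, 0, 0, 0],
  [4, 0, 0, 0, 0, 0, 0],
])

```text
t: 6.58
ee_pos: [0.574, -0.0052, 0.1236]
orientation: [1.767, 0.715, -1.767]
wrist_force: [-0.4, -0.3, 1.1]
finger_gap: 0.0398
```

```bash
python3 -c "
from h import *
plan((.5745,.001,.115),-45,n=1)"
```

```text
t 6.58 at [ 0.574  -0.0052  0.1236] yaw -45.7 F [-0.4 -0.3  1.1] gap 0.0398 n 1
[0.86, -0.42, -0.47] [-0.7, 0.1, -0.2]
```

>>> send_rows([
  [4, 0.6, -0.3, -0.4, -0.5, 0, 0],
  [4, 0, 0, 0, 0, 0, 0],
])

```text
t: 6.82
ee_pos: [0.5758, -0.0012, 0.1192]
orientation: [1.764, 0.719, -1.76]
wrist_force: [-0.6, -0.7, 0.0]
finger_gap: 0.0401
```

```bash
python3 -c "
from h import *
plan((.5745,.001,.115),-45,n=1)"
```

```text
t 6.83 at [ 0.5758 -0.0012  0.1192] yaw -45.3 F [-0.6 -0.7  0. ] gap 0.0401 n 1
[0.42, -0.25, -0.06] [-0.3, 0.0, -0.3]
```

>>> send_rows([
  [2.2, 0.2, -0.2, 0, 0, 0, 0],
  [1, 0, 0, 0, 0, 0, 0],
  [1, 0, 0, 0, 0, 0, 0],
  [1, 0, 0, 0, 0, 0, 0],
], force=40)

```text
t: 7.32
ee_pos: [0.5751, 0.0003, 0.1188]
orientation: [1.765, 0.718, -1.757]
wrist_force: [-0.8, -0.3, -1.0]
finger_gap: 0.0153
```

```bash
python3 -c "
from h import *
plan((.5745,.001,.115),-45,n=1)
print(observe()['moment'])"
```

```text
t 7.33 at [5.751e-01 3.000e-04 1.188e-01] yaw -45.3 F [-0.8 -0.3 -1. ] gap 0.0153 n 1
[0.37, -0.1, -0.0] [-0.3, -0.1, -0.5]
[-0.02750546 -0.05561655  0.04329893]
```

Gripped at a 15.3 mm gap with small forces. I lift slowly, since free moves drift sideways by a few millimetres.

>>> send_rows([
  [1, -1.5, 0, 0, 0, 0, 0],
  [1, -1.5, 0, 0, 0, 0, 0],
  [1, -1.5, 0, 0, 0, 0, 0],
])

```text
t: 7.7
ee_pos: [0.5745, 0.0005, 0.1664]
orientation: [1.765, 0.718, -1.758]
wrist_force: [-0.1, -0.2, -0.7]
finger_gap: 0.0146
```

```bash
python3 -c "
from h import *
plan((.5751,.0003,.225),-45,n=3)"
```

```text
t 7.7 at [5.745e-01 5.000e-04 1.664e-01] yaw -45.3 F [-0.1 -0.2 -0.7] gap 0.0146 n 3
[-1.95, 0.03, -0.01] [-0.1, -0.0, -0.1]
[-1.95, 0.03, -0.01] [-0.1, -0.0, -0.1]
[-1.95, 0.02, -0.01] [-0.1, -0.0, -0.1]
```

>>> send_rows([
  [1, -2, 0, 0, 0, 0, 0],
  [1, -2, 0, 0, 0, 0, 0],
  [1, -2, 0, 0, 0, 0, 0],
])

```text
t: 8.07
ee_pos: [0.574, 0.0008, 0.2313]
orientation: [1.766, 0.717, -1.756]
wrist_force: [-0.6, -0.0, -1.0]
finger_gap: 0.0151
```

```bash
python3 -c "
from h import *
plan((.4853,.2194,.215),-20,n=7)"
```

```text
t 8.07 at [0.574  0.0008 0.2313] yaw -45.3 F [-0.6 -0.  -1. ] gap 0.0151 n 7
[0.21, -3.11, -1.29] [-3.6, -0.0, -0.1]
[0.21, -3.03, -1.49] [-3.6, -0.0, -0.1]
[0.22, -2.93, -1.68] [-3.6, -0.0, -0.1]
[0.22, -2.81, -1.86] [-3.6, -0.0, -0.1]
[0.22, -2.69, -2.03] [-3.6, -0.0, -0.1]
[0.23, -2.56, -2.2] [-3.6, -0.0, -0.1]
[0.23, -2.41, -2.35] [-3.6, -0.0, -0.1]
```

>>> send_rows([
  [1, 0.2, -3.1, -1.3, -3.6, 0, 0],
  [1, 0.2, -3, -1.5, -3.6, 0, 0],
  [1, 0.2, -2.9, -1.7, -3.6, 0, 0],
  [1, 0.2, -2.8, -1.9, -3.6, 0, 0],
  [1, 0.2, -2.7, -2, -3.6, 0, 0],
])

```text
t: 8.7
ee_pos: [0.5114, 0.1592, 0.2267]
orientation: [1.553, 0.935, -1.534]
wrist_force: [0.3, -0.2, 0.1]
finger_gap: 0.0151
```

>>> send_rows([
  [1, 0.2, -2.5, -2.2, -3.6, 0, 0],
  [1, 0.2, -2.4, -2.3, -3.6, 0, 0],
  [1, 0, 0, 0, 0, 0, 0],
])

```text
t: 9.07
ee_pos: [0.4845, 0.2243, 0.2252]
orientation: [1.461, 1.015, -1.439]
wrist_force: [-0.1, 0.1, -1.6]
finger_gap: 0.015
```

```bash
python3 -c "
from h import *
plan((.4853,.2194,.16),-20,n=3)"
```

```text
t 9.07 at [0.4845 0.2243 0.2252] yaw -19.4 F [-0.1  0.1 -1.6] gap 0.015 n 3
[2.17, 0.04, 0.15] [0.2, -0.0, -0.4]
[2.17, 0.05, 0.15] [0.2, -0.0, -0.4]
[2.17, 0.07, 0.15] [0.2, -0.0, -0.4]
```

>>> send_rows([
  [1, 2.2, 0, 0.2, 0, 0, -0.4],
  [1, 2.2, 0, 0.1, 0, 0, -0.3],
  [1, 2.2, 0, 0.1, 0, 0, 0],
  [1, 0, 0, 0, 0, 0, 0],
])

```text
t: 9.57
ee_pos: [0.4859, 0.2189, 0.1612]
orientation: [1.462, 1.022, -1.446]
wrist_force: [0.3, -0.6, 0.4]
finger_gap: 0.0149
```

```bash
python3 - <<'E'
from h import *
plan((.4853,.2194,.155),-20,n=1)
s=optics.camera("scene")[:,:,::-1]; t=optics.camera("top")[:,:,::-1]
cv2.imwrite("pics/s5.png",s); cv2.imwrite("pics/t5.png",t)
c=lambda im,x,y:cv2.resize(im[y:y+90,x:x+80],(400,450),interpolation=cv2.INTER_CUBIC)
cv2.imwrite("pics/g5.png",np.hstack([c(s,365,210),c(t,105,170)]))
p=observe()["ee_pos"]
for n in("scene","top"): print(n,proj(n,p-[0,0,.1108]),proj(n,(.4853,.2194,.024)))
E
```

```text
t 9.57 at [0.4859 0.2189 0.1612] yaw -19.5 F [ 0.3 -0.6  0.4] gap 0.0149 n 1
[0.62, -0.08, -0.03] [0.5, -0.2, -0.6]
scene [408.2112385  272.06433281] [405.2595774 278.951046 ]
top [138.87780184 228.99247315] [143.21933724 230.89891898]
```

View pics/g5.png

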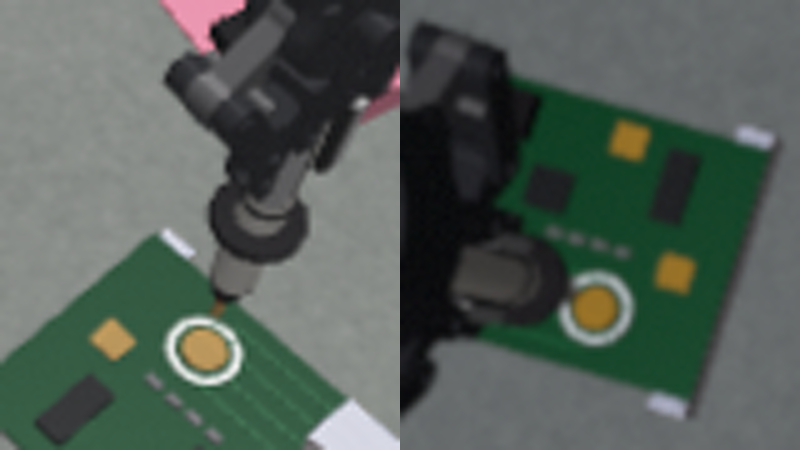

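In the scene view the tip is at (408,273), against (408.2,272.1) predicted, and the pad at (406,280). Robot and scene camera agree to about a pixel. I'll check that the pen is upright, then go lower.

>>> send_rows([
  [1, 1, 0, -0.1, 0.3, 0, 0],
  [1, 1, 0, 0, 0, 0, 0],
  [1, 0, 0, 0, 0, 0, 0],
])

```text
t: 10.05
ee_pos: [0.4884, 0.2204, 0.143]
orientation: [1.47, 1.017, -1.446]
wrist_force: [0.2, 0.2, -0.6]
finger_gap: 0.0152
```

```bash
python3 - <<'E'
from h import *
plan((.486,.2198,.141),-20,n=1)
s=optics.camera("scene")[:,:,::-1]; cv2.imwrite("pics/s6.png",s)
p=observe()["ee_pos"]
for h in(0,.015,.0623,.0673): print(h,proj("scene",p-[0,0,.1108-h]).round(1))
x,y=380,230
cv2.imwrite("pics/g6.png",cv2.resize(s[y:y+60,x:x+60],(600,600),interpolation=cv2.INTER_CUBIC))
hsv=cv2.cvtColor(s,cv2.COLOR_BGR2HSV);m=cv2.inRange(hsv,(0,0,180),(180,60,255));k,l,st,ce=cv2.connectedComponentsWithStats(m)
for i in range(1,k):
    if np.hypot(*(ce[i]-(406,280)))<15: print("ring",ce[i],st[i])
E
```

```text
t 10.05 at [0.4884 0.2204 0.143 ] yaw -19.9 F [ 0.2  0.2 -0.6] gap 0.0152 n 1
[0.2, -0.2, 0.14] [0.1, -0.4, -0.8]
0 [406.1 278.4]
0.015 [407.9 274.3]
0.0623 [414.  260.7]
0.0673 [414.7 259.2]
ring [404.43902439 281.29268293] [398 274  15  13  41]
ring [410.5 277. ] [410 277   2   1   2]
```

View pics/g6.png

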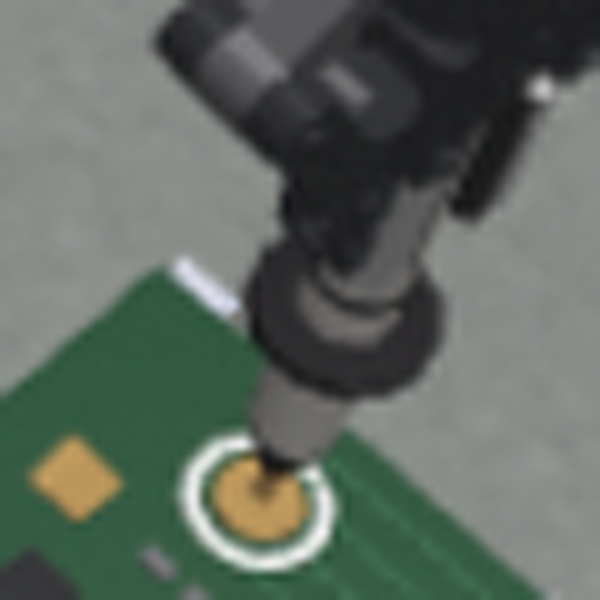

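The tip is at about (406.2,279.2) and still roughly 8 mm up, while the pad centre is at (406,279.7). Allowing for the remaining drop, it must shift about 3 mm towards −x.

>>> send_rows([
  [1, 0, -0.27, 0.17, 0, -0.3, -0.3],
  [1, 0, 0, 0, 0, 0, 0],
])

```text
t: 10.35
ee_pos: [0.4853, 0.2199, 0.1437]
orientation: [1.464, 1.018, -1.452]
wrist_force: [-0.5, 0.0, 0.1]
finger_gap: 0.0148
```

```bash
python3 -c "
from h import *
plan((.4853,.2197,.138),-20,n=1)"
```

```text
t 10.35 at [0.4853 0.2199 0.1437] yaw -19.9 F [-0.5  0.   0.1] gap 0.0148 n 1
[0.57, 0.0, 0.01] [0.1, -0.1, -0.5]
```

>>> send_rows([
  [1, 0.4, 0, 0, 0, 0, 0],
  [1, 0.4, 0, 0, 0, 0, 0],
  [1, 0, 0, 0, 0, 0, 0],
])

```text
t: 10.72
ee_pos: [0.4854, 0.2199, 0.1352]
orientation: [1.464, 1.018, -1.452]
wrist_force: [-0.1, 0.8, -1.1]
finger_gap: 0.0149
```

```bash
python3 -c "
from h import *
plan((.4853,.2197,.1295),-20,n=1)"
```

```text
t 10.72 at [0.4854 0.2199 0.1352] yaw -19.8 F [-0.1  0.8 -1.1] gap 0.0149 n 1
[0.57, -0.01, 0.02] [0.2, -0.1, -0.5]
```

>>> send_rows([
  [1, 0.3, 0, 0, 0, 0, 0],
  [1, 0, 0, 0, 0, 0, 0],
])

```text
t: 10.98
ee_pos: [0.4856, 0.2199, 0.1321]
orientation: [1.465, 1.018, -1.452]
wrist_force: [-0.6, -0.2, 1.1]
finger_gap: 0.0151
```

>>> send_rows([
  [1, 0.25, 0, 0, 0, 0, 0],
  [1, 0, 0, 0, 0, 0, 0],
])

```text
t: 11.22
ee_pos: [0.4857, 0.22, 0.1296]
orientation: [1.465, 1.018, -1.451]
wrist_force: [0.4, -0.2, 0.0]
finger_gap: 0.0149
```

```bash
python3 - <<'E'
from h import *
F=[]
for i in range(6):
    im=optics.camera("scene" if i else "top")[:,:,::-1]; F.append(observe()["wrist_force"]); 
    if i==0: t=im
print("Fz",np.round(np.array(F)[:,2],2),np.mean(F,0))
plan((.4853,.2197,.1295),-20,n=1)
c=lambda im,x,y,k,w:cv2.resize(im[y:y+k,x:x+k],(w,w),interpolation=cv2.INTER_CUBIC)
cv2.imwrite("pics/t7.png",t);cv2.imwrite("pics/g7.png",np.hstack([c(im,385,240,45,400),c(t,370,160,75,400)]))
p=observe()["ee_pos"]
for h in(.0108,.0473+.0108-.0,): print(proj("scene",p-[0,0,.1108-h]).round(1))
E
```

```text
Fz [1.09 0.91 1.36 1.42 1.96 1.54] [-0.21757109  0.01422557  1.3799572 ]
t 11.53 at [0.4857 0.22   0.1297] yaw -19.8 F [-0.  -0.5  1.5] gap 0.015 n 1
[0.02, -0.03, 0.04] [0.2, -0.2, -0.6]
[406.1 277.8]
[412.  264.6]
```

View pics/g7.png

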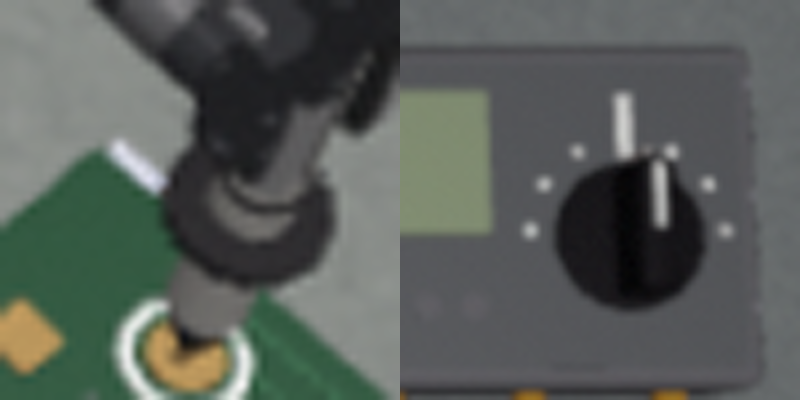

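The tip sits mid-pad at (406,279.6). Fz averages about +1.4 N over a carried weight of about −0.7 N, so the push is about 2.1 N. One numerical check of the selector angle remains.

```bash
python3 - <<'E'
from h import *
def line(n,f,box,z):
    x0,y0,x1,y1=box; g=cv2.cvtColor(cv2.imread(f),cv2.COLOR_BGR2GRAY)[y0:y1,x0:x1].astype(float)
    w=np.clip(g-np.percentile(g,60)-25,0,None); k,l,st,ce=cv2.connectedComponentsWithStats((w>0).astype(np.uint8))
    i=1+np.argmax([w[l==j].sum() for j in range(1,k)]); w=w*(l==i); Y,X=np.mgrid[y0:y1,x0:x1]; ok=w>0
    P=np.array([onz(n,p,z) for p in np.c_[X[ok],Y[ok]]])[:,:2]; ww=w[ok]; c=np.average(P,0,ww); 
    e,v=np.linalg.eigh(np.cov(P.T,aweights=ww)); d=v[:,1]; d=d*np.sign(d[0]); print(n,f,c.round(4),"deg",np.degrees(np.arctan2(d[1],d[0])).round(2),"len",np.sqrt(12*e[1]).round(3),"wid",np.sqrt(12*e[0]).round(3))
line("top","pics/t7.png",(408,175,417,190),.055)
line("top","pics/t7.png",(414,189,423,205),.090)
line("scene","pics/s6.png",(150,174,163,188),.055)
line("scene","pics/s6.png",(157,153,169,167),.090)
E
```

```text
top pics/t7.png [ 0.5734 -0.2795] deg 1.26 len 0.02 wid 0.005
top pics/t7.png [ 0.5455 -0.2798] deg -4.28 len 0.022 wid 0.005
scene pics/s6.png [ 0.5745 -0.2785] deg 1.73 len 0.022 wid 0.006
scene pics/s6.png [ 0.545  -0.2786] deg 1.16 len 0.021 wid 0.003
```

```bash
python3 -c "
from plant import observe,job
s=observe();print(s['t'],s['ee_pos'],s['wrist_force'],s['finger_gap']);print(job.close_job())"
```

```text
11.525 [0.48572524 0.21996797 0.12973265] [-0.00275781 -0.50265866  1.53887111] 0.014978783683656878
the job is handed in; nothing more can be done
None
```

I turned the selector clockwise onto its mark. I then took the probe out of its stand and handed the job in at 11.5 s, with the probe still held upright on the ringed pad.

- **Selector:** the turn went about 1.6° past the mark, so I turned it back slightly. The tool angle at release put the bar about 0.4° from the tester's axis. In both final views the pointer line's centre is within 0.3 mm of the index mark, sideways. One check disagreed: a rough line fit in the top view put the pointer line about 5° off the mark. The scene-view fit put it about 0.6° off, and I went with that and the tool angle.
- **Probe on the pad:** the tip appears about 1 pixel (roughly 1–2 mm) from the pad centre. The wrist force averaged about +1.4 N over six noisy readings. Adding the probe's weight of about 0.7 N gives a push of roughly 2 N. The tool height puts the spring about 5 mm in; half way is 6 mm.
- **Grips:** a first grip on the selector was about 6 mm off its axis, and the wrist read about 25 N before I opened and gripped again. The probe stayed firmly gripped to the end, with the gap at 15 mm.
- **Bystanders:** I planned the moves clear of the spool, bottle, screwdriver and pink look-alikes, but did not check their positions at the end.

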